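# White-tile check of a colour meter

### The arm

A 6-joint arm with a two-finger parallel gripper is mounted at the origin on the work surface. World frame = base frame: x ahead of the robot, y to its left, z up, the work surface at z = 0. Lengths are in m, angles in rad, forces in N, time in s.
With the tool pointing down it reaches from about 0.2 to 0.875 m from the base axis. Payload 3.4 kg.
Tool frame: the origin (TCP) lies between the finger pads; the fingertips stand 25 mm ahead of it and the grasp point (between the pads) lies 6 mm ahead of it (r.nose_length is the z of the fingertips in the tool frame, in m); z points along the fingers, y is the line along which they close (so a half turn about z gives the same grasp; the last joint's range is limited). The gripper opens to 94 mm and grips with 3 to 60 N. Pads are 16 mm wide; open, the fingers measure 119 mm over their backs; the gripper's body (75 mm by 177 mm) begins 78 mm behind the grasp point.
Start: joints at [-1.42, 0.276, 1.505, -0, 1.361, -0.121], TCP at [0.154, -0.554, 0.23] pointing down, gripper open.
Joint ranges: [-2.89, 2.89], [-0.75, 2.08], [0.22, 2.7], [-1.18, 4.32], [0.11, 2.71], [-2.7, 2.7]. Speed limits (rad/s): [2.57, 2.57, 3.14, 3.14, 3.14, 3.14].

### API

Orientations are given as a unit quaternion [w, x, y, z].
In Python, from plant import r, gripper_to, inverse_kinematics, vision, models, telemetry gives the robot as it stands. Calls block until the motion is done:
- r.move_to(position, orientation): joint-space move of the TCP to a pose.
- r.move_l(position, rot=None, vel=0.15, guard=None): straight line of the TCP; rot=None keeps the orientation; vel is the mean speed in m/s. With guard (N) it stops when the force on the tool has changed by that much, and returns True; else False.
- r.movej(angles): joint-space move.
- gripper_to(opening, f_grip=None): finger opening in m; f_grip is the grip in N (None keeps the last); returns when the fingers have stopped.
- r.hold(seconds).
- inverse_kinematics(position, orientation): joint angles nearest the present ones, or None.
- vision.snapshot(name): name is "scene" or "top" or "wrist"; returns the picture (384x512x3 uint8, red, green, blue); there is no depth.
- vision.get_calibration(name): a dict with "fx", "fy", "cx", "cy" (pixels), "position" and "orientation" of the camera in the world. Camera axes: x right, y down, z forward; pixel columns grow to the right and rows downward; lengths in m; the calibration is good to about 2 mm. The wrist camera is an equidistant fisheye: a pixel r from the principal point sees the ray r / f radians off the axis. A picture is of the moment at which its call begins: read the wrist's pose just before it. get_calibration takes no time and is no camera call; for the wrist camera it gives the pose at the moment of the call.
A pose or a line that the arm cannot do raises r.PlanningError and nothing moves.
- r.sign_off(): hands the job in; it is judged then, once.
Trained networks look in the newest picture that a camera, given by its name, has taken for a name from the list of things; names that differ only in an ending like _2 or _b are one class to them, and where a whole thing is asked for, a point or a joint stands for the part that bears it (a point fixed in the world has none). Each returns a list of dicts, best first, with "score" (0 to 1); they miss things now and then, are a little off and sometimes report something else, mostly with a low value. They report only what shows in the picture. A call takes as long as a camera call. They do not tell look-alikes from the thing itself.
- models.boxes_of(thing, camera): "at" ([x, y, z] in m, in world coordinates, good to about 4 mm: the middle of the surface that is visible of it).
- models.regions_of(thing, camera): "pixels" (384x512 bool, what is visible of it).
- models.mark_of(thing, camera): "at" ([x, y, z] in m, in world coordinates, good to about 4 mm: a listed point, or the origin of a listed thing).
Readings, each from a call of its own:
- telemetry.current_t(): time.
- telemetry.current_joints(): joint angles.
- telemetry.current_dq(): joint speeds.
- telemetry.current_joint_efforts(): joint torques, N m.
- telemetry.current_ee_pos(): TCP position.
- telemetry.current_tool_rot(): TCP orientation.
- telemetry.current_wrist_force(): force on the tool from outside, world axes, zero at the start.
- telemetry.current_torque(): the same for the moment, N m.
- telemetry.current_opening(): finger opening in m.
- telemetry.current_finger_force(): force on a finger pad.
Only numpy, scipy, OpenCV 4.12 (cv2) and the standard library are available. Lean on these libraries where they do the work, as an engineer would, in place of code of your own. Each camera call takes 0.05 s, during which the arm holds its last target. There are 200 camera calls.

### The job

Get the colour meter ready for its white check: first take the loose orange cap off the tile carrier and lay it flat on the blue pad, tab up. Then slide the carrier by its handle, cup end first, between the meter's guide rails and under its head until it is fully home against the stop, and let go. Do not touch the white tile with the fingers, and leave the bowl, jar and spatula where they are.

Things in the scene. Friction and masses are not known exactly. Their poses are not given: they have to be found in the camera images.
- carrier: Loose tile carrier on the bench, 0.41 kg, 205 mm long, nose-heavy: it is slid, not carried. Origin: underside, below the cup's centre; +x = the way it enters the meter, z up. Aluminium slab 90 (x) by 80 (y) by 12 mm centred on the origin; on it a black round cup, outer radius 34 mm, rim 34 mm above the bench. A strap 20 mm wide, z 2-10 mm, runs back along -x to the grip fin.
- grip (a point): Middle of the carrier's black upright grip fin (its handle), at carrier x = -140 mm, 35 mm above the bench. The fin is 40 mm long (carrier x -160 to -120 mm), 12 mm thick (carrier y); its top is 45 mm above the bench. Axes as the carrier's. Pinch it across its thickness from above.
- tile: White ceramic tile fixed in the carrier's cup, radius 28.5 mm. Origin: centre of its underside, 15 mm above the bench; its face is 26 mm above the bench, 8 mm below the cup's rim.
- cap: Loose orange cap, 40 g, seated over the cup's rim: 78 mm across, 11 mm high (top plate 3 mm; skirt 8 mm deep outside the rim, 2 mm play all round, no latch). Origin: centre of the skirt's lower edge, 26 mm above the bench when seated; z up. An upright tab stands on top near the edge, at the cap's +x, in any direction. With the cap on, the carrier is 58 mm high and cannot pass under the head.
- tab (a point): The cap's upright tab: this point is 28 mm from the cap's axis along the cap's +x and 22 mm above the cap's origin. The tab is 12 mm (cap x) by 20 mm (cap y) and rises from 11 to 32 mm above the cap's origin. Axes as the cap's.
- pad: Fixed blue square pad 110 by 110 by 6 mm; origin: centre of its underside, on the bench.
- home (a point): Point on the bench in the colour meter where the carrier's origin lies when home; x = direction of insertion (the carrier's x then agrees), z up. The rigid stop's face is at x = +46 mm and meets the slab's leading edge (1 mm play at exact home). The grip fin then stands clear of the head, centred at x = -140 mm.
- meter: Fixed cream and blue colour meter; origin and axes as point home. Two aluminium rails 14 mm high, inner faces 87 mm apart, x -65 to +50 mm, flaring outwards to x = -98 mm (139 mm overall); the bench is the floor. Head 120 mm wide over x -52 to +66 mm, underside 48, top 98 mm above the bench. Column x 60 to 230 mm, 170 mm wide, 200 mm high.
- bowl: Loose small white bowl, rim radius 38 mm, 25 mm high; origin under its centre. Bystander.
- jar: Loose amber jar, radius 28 mm, 85 mm high; origin under its centre. Bystander.
- spatula: Loose spatula, 170 mm long, lying flat on the bench along its own x. Bystander.
Things that resemble listed ones, but are neither listed nor needed, are in the scene too. There is more than one size of the cap; the job needs the smaller.

How it is judged:
By the outcome, as a careful person would: the job done as asked, in the order asked, and still so for the second after the job is handed in, with the robot touching nothing.
It also fails if it takes over 59 s, if anything falls off the work surface, if the arm or the gripper's body presses on something with over 40 N, if the wrist force passes 120 N, or if a joint passes its speed limit or range.

## Working session

There is one attempt and no reset: what is moved stays moved. The work goes in short steps, each a Python script; the robot and the scene stay as the last script left them, time stands still between calls to the robot, and variables do not carry over. Pictures are saved under pics/ and viewed, at most 10 in all, crops included, and the job is handed in when it is done.

```bash
mkdir -p pics; ls; python3 - <<'E'
from plant import r, vision, models, telemetry
import cv2, numpy as np
ims=[]
for c in ("scene","top"):
    im=vision.snapshot(c); cv2.imwrite(f"pics/{c}0.png",im[:,:,::-1]); 
    k=vision.get_calibration(c); print(c,k)
    for t in ("carrier","grip","tile","cap","tab","pad","home","meter","bowl","jar","spatula"):
        try: print(t,[(np.round(d["at"],3).tolist(),round(d["score"],2)) for d in models.mark_of(t,c)][:4])
        except Exception as e: print(t,e)
print(telemetry.current_t())
E
```

```text
pics
scene {'fx': 406.7800778830213, 'fy': 406.7800778830213, 'cx': 259.8906370851223, 'cy': 191.62822329523098, 'position': array([ 0.97622602, -0.38697903,  0.79854873]), 'orientation': array([-0.33363772,  0.876077  ,  0.32652624, -0.1206465 ])}
carrier [([0.461, 0.075, 0.0], 0.9)]
grip [([0.464, 0.217, 0.034], 0.59), ([0.457, 0.072, 0.001], 0.54)]
tile []
cap [([0.317, 0.123, -0.003], 0.9), ([0.459, 0.077, 0.03], 0.66)]
tab [([0.44, 0.056, 0.05], 0.9), ([0.354, 0.128, 0.03], 0.72)]
pad [([0.422, 0.359, 0.002], 0.79)]
home [([0.561, -0.192, 0.001], 0.55)]
meter [([0.557, -0.187, -0.002], 0.96), ([0.461, 0.08, 0.028], 0.24)]
bowl [([0.635, 0.286, -0.007], 0.75)]
jar [([0.744, 0.063, -0.001], 0.59)]
spatula [([0.388, -0.142, -0.001], 0.91)]
top {'fx': 440.4407711651503, 'fy': 440.4407711651503, 'cx': 256.1778991963857, 'cy': 196.78880202456958, 'position': array([0.45866154, 0.10428249, 1.01347704]), 'orientation': array([ 0.04362274, -0.7047488 ,  0.70732488, -0.03343202])}
carrier [([0.462, 0.075, -0.002], 0.77)]
grip [([0.467, 0.217, 0.034], 0.59)]
tile []
cap [([0.317, 0.119, -0.0], 0.56), ([0.559, -0.19, -0.002], 0.29)]
tab [([0.439, 0.054, 0.051], 0.94), ([0.388, -0.139, -0.001], 0.69), ([0.355, 0.127, 0.03], 0.6)]
pad [([0.42, 0.361, 0.004], 0.61)]
home []
meter [([0.56, -0.195, -0.002], 0.85)]
bowl [([0.462, 0.079, 0.033], 0.65), ([0.634, 0.284, 0.001], 0.6), ([0.563, -0.191, -0.003], 0.55)]
jar [([0.745, 0.064, -0.0], 0.75), ([0.467, 0.218, 0.032], 0.59)]
spatula [([0.389, -0.139, -0.003], 0.81)]
1.2
```

View pics/scene0.png

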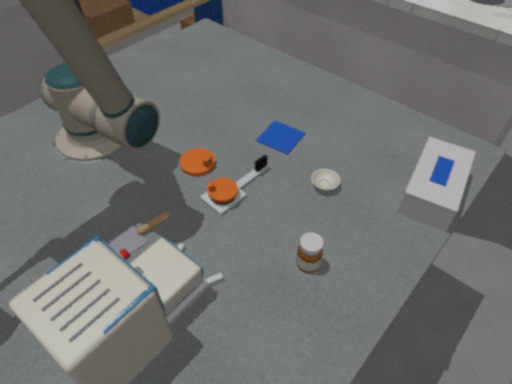

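View pics/top0.png

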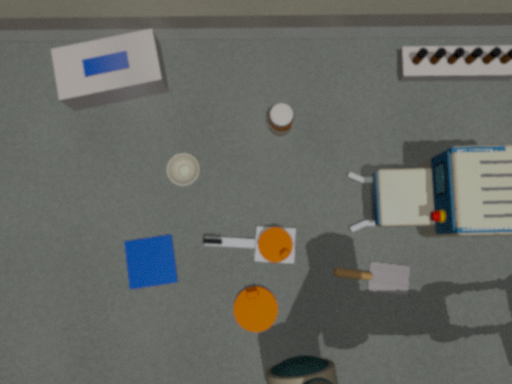

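Scene (512x384): there are two orange caps. In the top view one is seated on the carrier at (274,244), about 36 px ≈ 80 mm across. The other lies on the bench at (256,309), about 44 px ≈ 100 mm, so it is the larger look-alike. The one on the carrier fits the description. The pad is at (151,261), the fin at (212,240) and the meter's mouth at (355,203). I'll confirm from a hover with one enlarged crop.

```bash
cat > h.py <<'E'
from plant import r, gripper_to, inverse_kinematics, vision, models, telemetry
import numpy as np, cv2
from scipy.spatial.transform import Rotation as R
def down(a):
    y=np.array([np.cos(a),np.sin(a),0]); z=np.array([0,0,-1.]); x=np.cross(y,z)
    q=R.from_matrix(np.c_[x,y,z]).as_quat(); return q[[3,0,1,2]]
def best(p,a):  # half-turn choice with the smaller joint motion
    j0=telemetry.current_joints(); c=[]
    for b in (a,a+np.pi):
        j=inverse_kinematics(p,down(b))
        if j is not None: c.append((np.abs(np.array(j)-j0).max(),b))
    return down(min(c)[1])
def ray_plane(k,uv,z,fish=False):
    uv=np.atleast_2d(uv).astype(float); d=(uv-[k["cx"],k["cy"]])/[k["fx"],k["fy"]]
    if fish:
        t=np.linalg.norm(d,axis=1,keepdims=True); d=d/np.maximum(t,1e-9)
        v=np.c_[d*np.sin(t),np.cos(t)]
    else: v=np.c_[d,np.ones(len(d))]
    q=k["orientation"]; v=R.from_quat(np.r_[q[1:],q[0]]).apply(v); o=np.array(k["position"])
    return o+v*((z-o[2])/v[:,2:])
def marks(cam,things):
    for t in things:
        print(t,[(np.round(d["at"],4).tolist(),round(d["score"],2)) for d in models.mark_of(t,cam)][:3])
E
python3 - <<'E'
from h import *
k=vision.get_calibration("top"); im=cv2.imread("pics/top0.png"); hsv=cv2.cvtColor(im,cv2.COLOR_BGR2HSV)
m=cv2.inRange(hsv,(5,180,120),(20,255,255)); n,l,s,c=cv2.connectedComponentsWithStats(m)
for i in range(1,n):
    if s[i,4]>200:
        for z in (0.011,0.037):
            p=ray_plane(k,c[i],z)[0]; e=ray_plane(k,[[s[i,0],c[i][1]],[s[i,0]+s[i,2],c[i][1]]],z); print(s[i],z,p.round(4),"width",abs(e[1]-e[0]).max().round(4))
m=cv2.inRange(hsv,(105,150,80),(125,255,255)); m[:220]=0; m[:,200:]=0
u=cv2.minAreaRect(cv2.findNonZero(m)); print("pad",ray_plane(k,u[0],.006).round(4),u, "sides",ray_plane(k,cv2.boxPoints(u),.006).round(3).tolist())
q=best([.4395,.055,.25],np.deg2rad(-137)); r.move_to([.4395,.055,.25],q)
kw=vision.get_calibration("wrist"); w=vision.snapshot("wrist"); cv2.imwrite("pics/w1.png",w[:,:,::-1]); print(kw)
marks("wrist",["cap","tab","carrier","grip"]); print(telemetry.current_t())
a=cv2.resize(im[190:350,190:330],None,fx=3,fy=3,interpolation=cv2.INTER_CUBIC)
b=cv2.resize(w[:,:,::-1],(372,480)) if 0 else cv2.resize(w[:,:,::-1],(380,285)); canvas=np.zeros((480,800,3),np.uint8); canvas[:,:420]=a; canvas[:285,420:]=b; cv2.imwrite("pics/c1.png",canvas)
E
```

```text
[259 227  33  35 862] 0.011 [0.4605 0.0768 0.011 ] width 0.0746
[259 227  33  35 862] 0.037 [0.4604 0.0775 0.037 ] width 0.0727
[ 234  287   44   45 1527] 0.011 [0.3172 0.1213 0.011 ] width 0.098
[ 234  287   44   45 1527] 0.037 [0.3209 0.1209 0.037 ] width 0.0955
pad [[0.4225 0.3598 0.006 ]] ((150.2923126220703, 261.3385009765625), (48.37354278564453, 47.62933349609375), 82.87498474121094) sides [[0.47, 0.422, 0.006], [0.483, 0.314, 0.006], [0.375, 0.298, 0.006], [0.362, 0.405, 0.006]]
{'fx': 297.3186396354542, 'fy': 297.3186396354542, 'cx': 262.58367073294124, 'cy': 193.1601389777617, 'position': array([0.39490614, 0.10385021, 0.40312422]), 'orientation': array([0.10901458, 0.92405139, 0.36386055, 0.04301567])}
cap [([0.3198, 0.1203, 0.001], 0.96), ([0.4614, 0.0771, 0.0317], 0.86)]
tab [([0.4416, 0.0573, 0.0514], 0.79), ([0.3543, 0.1247, 0.0266], 0.79)]
carrier [([0.474, 0.2135, 0.0349], 0.71)]
grip [([0.4722, 0.2136, 0.0334], 0.81)]
3.8417
```

View pics/c1.png

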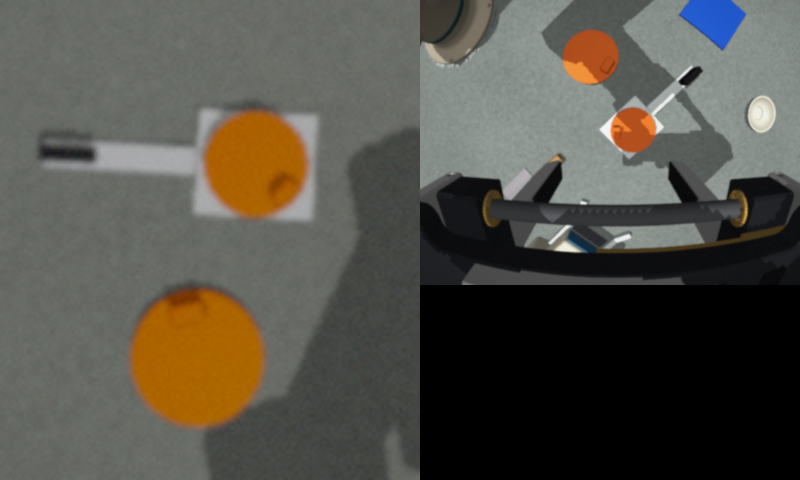

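The crop confirms it: the seated cap at crop (256,163) is on the white slab and measures about 75-78 mm. Its tab points down and right at (283,185). The bench cap at crop (197,357) is about 98 mm. Next I'll grasp the tab.

```bash
python3 - <<'E'
from h import *
c=np.array([.461,.0773]); a=np.deg2rad(-134); p=c+.028*np.array([np.cos(a),np.sin(a)])
gripper_to(.045,f_grip=15)
q=best([*p,.12],a); r.move_l([*p,.12],q,vel=.15)
print("guard",r.move_l([*p,.0655],vel=.06,guard=8), telemetry.current_ee_pos())
gripper_to(0.0,f_grip=15); print("open",telemetry.current_opening(),telemetry.current_finger_force(),telemetry.current_ee_pos())
r.move_l([*p,.13],vel=.06); print(telemetry.current_opening(),telemetry.current_finger_force())
kw=vision.get_calibration("wrist"); w=vision.snapshot("wrist"); cv2.imwrite("pics/w2.png",w[:,:,::-1])
marks("wrist",["cap","tab","carrier","grip","tile"]); print(telemetry.current_t())
E
```

```text
guard False [0.4419105  0.0571561  0.06574263]
open 0.01193953397543702 14.885838031768799 [0.44164569 0.05692281 0.0656128 ]
0.011778516451684653 14.905233979225159
cap [([0.4593, 0.0807, 0.0947], 0.83), ([0.316, 0.123, -0.0001], 0.74)]
tab [([0.4407, 0.0594, 0.1151], 0.75), ([0.352, 0.1293, 0.028], 0.63)]
carrier [([0.4624, 0.0768, 0.0941], 0.44)]
grip [([0.4718, 0.2173, 0.0341], 0.92)]
tile []
8.95
```

View pics/w2.png

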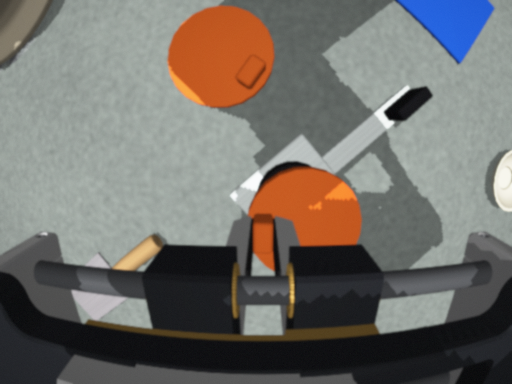

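The cap is held clear of the cup, at about (310,215), and the carrier stayed put. Next I'll place it on the pad.

```bash
python3 - <<'E'
from h import *
p=np.array([.403,.340])
r.move_l([*p,.125],vel=.2); r.move_l([*p,.056],vel=.12)
print("guard",r.move_l([*p,.0445],vel=.02,guard=3), telemetry.current_ee_pos())
gripper_to(.035); r.move_l([*p,.13],vel=.12)
kw=vision.get_calibration("wrist"); w=vision.snapshot("wrist"); cv2.imwrite("pics/w3.png",w[:,:,::-1])
marks("wrist",["cap","tab","pad","carrier","grip"]); 
# look at carrier / meter from above the fin
q=best([.44,.10,.28],0.0); r.move_l([.44,.10,.28],q,vel=.25)
kw=vision.get_calibration("wrist"); w=vision.snapshot("wrist"); cv2.imwrite("pics/w4.png",w[:,:,::-1]); print(kw)
marks("wrist",["carrier","grip","tile","cap","home","meter"])
vision.snapshot("top"); marks("top",["carrier","grip","tile","cap","home"]); print(telemetry.current_t())
b=np.vstack([cv2.imread("pics/w3.png"),cv2.imread("pics/w4.png")]); cv2.imwrite("pics/c2.png",cv2.resize(b,(400,600),interpolation=cv2.INTER_AREA))
E
```

```text
guard True [0.40296748 0.33998704 0.04551505]
cap [([0.4241, 0.3606, 0.0103], 0.67), ([0.3167, 0.1216, 0.0021], 0.6)]
tab [([0.4042, 0.34, 0.0273], 0.86), ([0.3553, 0.1297, 0.0237], 0.57)]
pad []
carrier []
grip [([0.4714, 0.2152, 0.0374], 0.62)]
{'fx': 297.3186396354542, 'fy': 297.3186396354542, 'cx': 262.58367073294124, 'cy': 193.1601389777617, 'position': array([0.44023865, 0.16780349, 0.43259358]), 'orientation': array([ 1.16655066e-01,  9.93172040e-01,  8.81326794e-04, -3.43550686e-04])}
carrier [([0.4605, 0.0748, 0.0005], 0.8)]
grip [([0.4699, 0.216, 0.0369], 0.85)]
tile [([0.4559, 0.0818, 0.0126], 0.92)]
cap [([0.3181, 0.1238, 0.0011], 0.95)]
home []
meter []
carrier []
grip []
tile []
cap [([0.4242, 0.3623, 0.0109], 0.79)]
home [([0.6315, 0.2826, -0.0021], 0.62)]
15.45
```

View pics/c2.png

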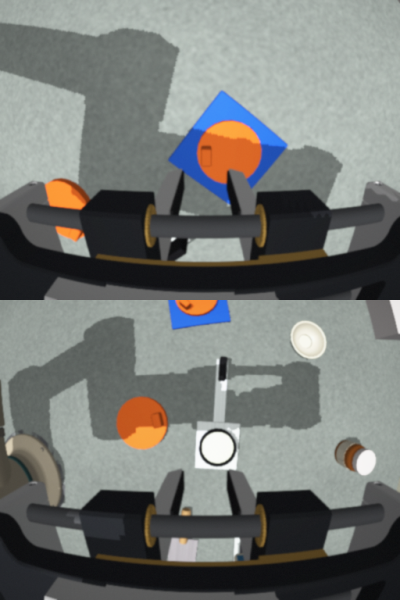

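The cap lies flat on the pad, tab up, and the uncapped carrier is in place. Next I'll look at the meter's mouth from close by.

```bash
python3 - <<'E'
from h import *
k={'fx':297.3186,'fy':297.3186,'cx':262.58367,'cy':193.16014,'position':[0.44023865,0.16780349,0.43259358],'orientation':np.array([1.16655e-01,.99317204,8.81326794e-04,-3.4355e-04])}
im=cv2.imread("pics/w4.png"); hsv=cv2.cvtColor(im,cv2.COLOR_BGR2HSV)
# fin: dark blob near projected grip; corners on z=.045
m=cv2.inRange(hsv,(0,0,0),(180,255,45)); m[:60]=0; m[125:]=0; m[:,:250]=0; m[:,330:]=0
u=cv2.minAreaRect(cv2.findNonZero(m)); print("fin px",u, ray_plane(k,cv2.boxPoints(u),.045,True).round(4).tolist())
m=cv2.inRange(hsv,(0,0,165),(180,60,255)); m[:150]=0; m[220:]=0; m[:,:235]=0; m[:,325:]=0
u=cv2.minAreaRect(cv2.findNonZero(m)); print("slab px",u, ray_plane(k,cv2.boxPoints(u),.012,True).round(4).tolist())
for a in (np.pi,-np.pi):
    print(a, inverse_kinematics([.56,-.03,.25],down(a)))
print(telemetry.current_joints())
r.move_l([.54,.0,.25],vel=.25); r.move_to([.56,-.01,.25],down(np.pi))
kw=vision.get_calibration("wrist"); w=vision.snapshot("wrist"); cv2.imwrite("pics/w5.png",w[:,:,::-1]); print(kw)
import pickle; pickle.dump(kw,open("k5.pkl","wb"))
marks("wrist",["home","meter","carrier","grip","tile","spatula"]); print(telemetry.current_t())
E
```

```text
fin px ((284.8088073730469, 87.51470947265625), (7.372598648071289, 27.302398681640625), 2.726310968399048) [[0.4629, 0.1976, 0.045], [0.4645, 0.2338, 0.045], [0.474, 0.2335, 0.045], [0.4724, 0.1973, 0.045]]
slab px ((279.5, 184.5), (69.0, 89.0), 90.0) [[0.4008, 0.1305, 0.012], [0.5281, 0.1314, 0.012], [0.5329, 0.0277, 0.012], [0.3989, 0.0279, 0.012]]
3.141592653589793 None
-3.141592653589793 None
[6.91167353e-02 5.99911454e-02 1.65437909e+00 3.07035025e-05
 1.42719734e+00 6.90406420e-02]Traceback (most recent call last):
  File "<stdin>", line 12, in <module>
plant.PlanningError: the arm cannot take that pose within its joint ranges
```

```bash
python3 - <<'E'
from h import *
import pickle
p=[.43,-.09,.27]; r.move_to(p,down(-np.pi/2))
kw=vision.get_calibration("wrist"); w=vision.snapshot("wrist"); cv2.imwrite("pics/w5.png",w[:,:,::-1]); print(kw)
pickle.dump(kw,open("k5.pkl","wb"))
marks("wrist",["home","meter","carrier","grip","tile","spatula"]); print(telemetry.current_t())
E
```

```text
{'fx': 297.3186396354542, 'fy': 297.3186396354542, 'cx': 262.58367073294124, 'cy': 193.1601389777617, 'position': array([ 0.49741672, -0.08870264,  0.42366023]), 'orientation': array([ 0.0822146 ,  0.70329137, -0.70136777, -0.08188571])}
home []
meter [([0.5633, -0.191, -0.0034], 0.7)]
carrier [([0.4614, 0.0782, 0.0013], 0.81)]
grip [([0.4721, 0.2163, 0.0351], 0.93)]
tile [([0.4575, 0.0778, 0.0119], 0.84)]
spatula [([0.3907, -0.1363, -0.0028], 0.72)]
17.7333
```

View pics/w5.png

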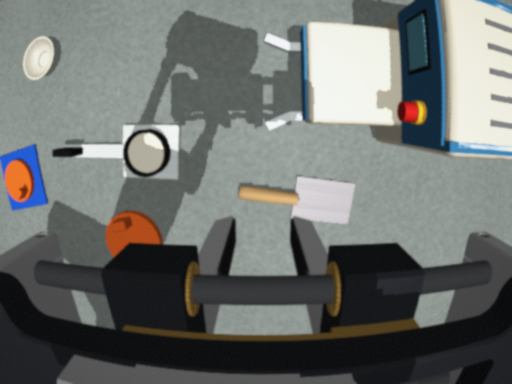

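The view shows the carrier's slab at about (123-179, 125-180) and the fin at (68,152). The rail flares have their tips at (265,38) and (268,125), and the head front's top edge runs from (303,25) to (307,122). I'll turn those into meter and carrier poses, with a sharpened crop.

```bash
python3 - <<'E'
from h import *
import pickle
k=pickle.load(open("k5.pkl","rb")); im=cv2.imread("pics/w5.png")
f=lambda uv,z: ray_plane(k,uv,z,True).round(4)[:,:2].tolist()
print("flare tips",f([[265,38],[268,125]],.014)); print("head front",f([[303,25],[307,122]],.098))
print("slab",f([[123,125],[179,125],[124,179],[179,180]],.012)); print("fin top",f([[54,153],[82,151]],.045))
a=cv2.resize(im[10:140,255:315],None,fx=4,fy=4,interpolation=cv2.INTER_CUBIC)
b=cv2.resize(im[110:200,45:190],None,fx=3.8,fy=3.8,interpolation=cv2.INTER_CUBIC)
c=np.zeros((520,240+b.shape[1],3),np.uint8); c[:,:240]=a; c[:b.shape[0],240:]=b; print(c.shape); cv2.imwrite("pics/c3.png",c)
E
```

```text
flare tips [[0.6194, -0.0917], [0.4961, -0.0962]]
head front [[0.6114, -0.1331], [0.5003, -0.1373]]
slab [[0.503, 0.1178], [0.4983, 0.029], [0.4214, 0.1215], [0.4191, 0.032]]
fin top [[0.47, 0.2301], [0.47, 0.1736]]
(520, 791, 3)
```

View pics/c3.png

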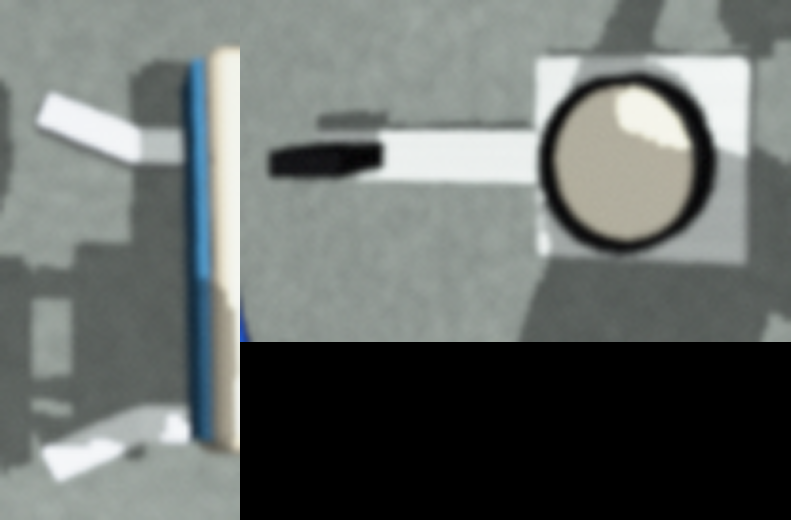

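```bash
python3 - <<'E'
from h import *
import pickle
k=pickle.load(open("k5.pkl","rb"))
f=lambda uv,z: ray_plane(k,uv,z,True)[:,:2]
uv=np.array([[267.5,33],[264.5,41.25],[289.5,50.75],[300.5,50.75],[302.5,110.75],[290,111.25],[265.5,123],[269.25,130]])
P=f(uv,.014); print(P.round(4).tolist())
# model points (meter frame x,y); meter x ~ world -y, meter y ~ world +x
M=np.array([[-.098,.0695],[-.098,.060],[-.065,.0435],[-.065,-.0435],[-.098,-.060],[-.098,-.0695]]); W=P[[0,1,2,5,6,7]]
A,_=cv2.estimateAffinePartial2D(M,W); 
mc,wc=M.mean(0),W.mean(0); U,S,Vt=np.linalg.svd((M-mc).T@(W-wc)); Rm=(Vt.T@U.T); t=wc-Rm@mc
print("yaw",np.rad2deg(np.arctan2(Rm[1,0],Rm[0,0])),"home",t.round(4),"det",np.linalg.det(Rm)); print("res mm",((M@Rm.T+t-W)*1e3).round(1).tolist())
print("affine",A)
s=f([[122.6,125],[178.7,125],[178.4,178.9],[122.6,177.6]],.012); print("slab",s.round(4).tolist(),s.mean(0))
d=(s[1]+s[2]-s[0]-s[3]); print("heading",np.rad2deg(np.arctan2(d[1],d[0])), "lat", np.rad2deg(np.arctan2(*(s[0]+s[1]-s[2]-s[3])[::-1])))
E
```

```text
[[0.6269, -0.0952], [0.6145, -0.0911], [0.6011, -0.1254], [0.6017, -0.1406], [0.5165, -0.1434], [0.5154, -0.1262], [0.4988, -0.0927], [0.4892, -0.0979]]
yaw -89.03624201154538 home [ 0.5591 -0.1917] det 1.0000000000000002
res mm [[0.0, 2.6], [3.0, -1.7], [0.4, -0.6], [-0.9, -1.3], [-1.3, -2.0], [-1.2, 3.0]]
affine [[ 0.01646419  0.97870783  0.55908713]
 [-0.97870783  0.01646419 -0.18988248]]
slab [[0.503, 0.1185], [0.4983, 0.0294], [0.4208, 0.0328], [0.4236, 0.1237]] [0.4614194  0.07609909]
heading -92.4195531744732 lat -3.1422177520316876
```

Meter pose: home is at about (0.559,-0.191) with yaw near -88.8°, the rails fit within 3 mm, and it agrees with the networks. Carrier: origin (0.461,0.076), heading about -92.6°, fin about (0.469,0.2155). Next I'll pinch the fin and slide to just before the rails.

```bash
cat >> h.py <<'E'
HOME=np.array([.559,-.191]); YAW=np.deg2rad(-88.8); DIR=np.array([np.cos(YAW),np.sin(YAW)]); LAT=np.array([-DIR[1],DIR[0]])
def tcp_for(mx,my=0,z=.041): return [*(HOME+(mx-.14)*DIR+my*LAT),z]
def st(s): print(s,np.round(telemetry.current_ee_pos(),4),"F",np.round(telemetry.current_wrist_force(),1),"open",round(telemetry.current_opening(),4),"t",round(telemetry.current_t(),2))
E
python3 - <<'E'
from h import *
g=[.469,.2155]; a=np.deg2rad(-2.7)
gripper_to(.05,f_grip=40)
r.move_to([*g,.13],down(a)); st("hover")
print(r.move_l([*g,.041],vel=.08,guard=8)); st("down")
gripper_to(0,f_grip=40); st("grip")
print(r.move_l(tcp_for(-.155),down(YAW+np.pi/2),vel=.09,guard=20)); st("pre")
import pickle
for c in ("wrist","scene","top"):
    kk=vision.get_calibration(c); w=vision.snapshot(c); cv2.imwrite(f"pics/{c}6.png",w[:,:,::-1]); pickle.dump(kk,open(f"k6{c}.pkl","wb")); print(c); marks(c,["carrier","tile","grip","home"])
a=[cv2.resize(cv2.imread("pics/scene6.png")[120:384,0:352],(800,600))]; cv2.imwrite("pics/c4.png",a[0])
E
```

```text
hover [0.4696 0.2149 0.1305] F [-0.9  0.3  1.2] open 0.0495 t 19.48
False
down [0.4694 0.2156 0.0414] F [ 0.8 -0.9  0.4] open 0.05 t 20.74
grip [0.4686 0.2155 0.041 ] F [-1.7 -0.3  0.9] open 0.0116 t 21.42
False
pre [0.5527 0.1038 0.0409] F [-2.5  0.9  0.7] open 0.0119 t 23.12
wrist
carrier []
tile []
grip [([0.5538, 0.1042, 0.0365], 0.58)]
home []
scene
carrier [([0.5547, -0.0395, 0.0041], 0.97), ([0.4172, 0.3625, 0.009], 0.5), ([0.6364, 0.2849, -0.0031], 0.32)]
tile [([0.5552, -0.0342, 0.0135], 0.93)]
grip [([0.5511, 0.1065, 0.0334], 0.92)]
home [([0.5602, -0.1889, -0.004], 0.87)]
top
carrier [([0.5554, -0.0338, 0.001], 0.79)]
tile [([0.5577, -0.0346, 0.0155], 0.83)]
grip [([0.4042, 0.3376, 0.0343], 0.2)]
home []
```

View pics/c4.png

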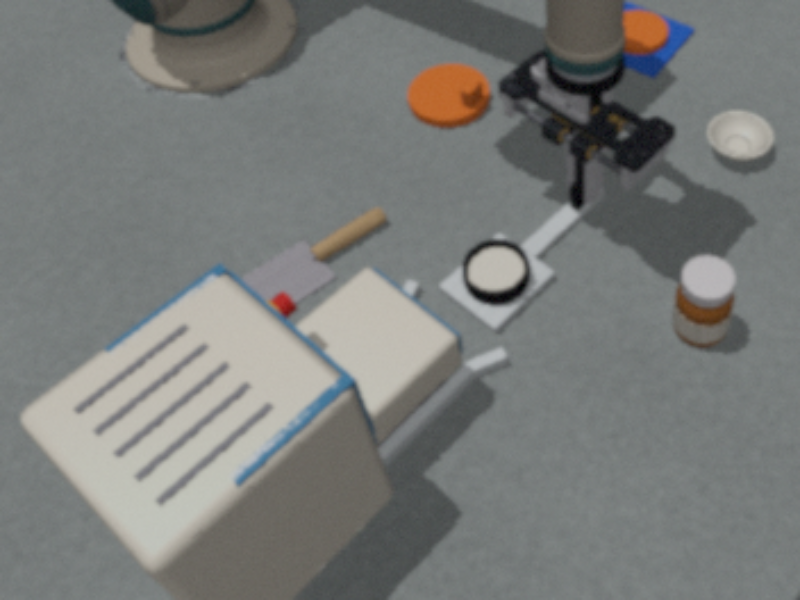

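The carrier's black-rimmed cup at crop (497,270) lines up with the flared rails at (410,290) and (490,360). Inserting now, with a force guard.

```bash
python3 - <<'E'
from h import *
print(r.move_l(tcp_for(-.06),vel=.07,guard=12)); st("entered")
print(r.move_l(tcp_for(-.012),vel=.05,guard=12)); st("near")
print(r.move_l(tcp_for(.016),vel=.02,guard=10)); st("stop")
p=np.array(telemetry.current_ee_pos())[:2]-HOME; print("mx",p@DIR+.14,"my",p@LAT)
w=vision.snapshot("scene"); cv2.imwrite("pics/scene7.png",w[:,:,::-1]); marks("scene",["grip","home","carrier"])
E
```

```text
False
entered [0.5548 0.0087 0.041 ] F [0.  0.7 1. ] open 0.0119 t 25.38
False
near [ 0.5559 -0.0397  0.0409] F [0.1 0.2 0.6] open 0.0118 t 26.48
True
stop [ 0.5561 -0.0523  0.041 ] F [0.5 1.5 3.1] open 0.0117 t 27.28
mx 0.0012861887435239583 my 2.016791495566444e-05
grip [([0.5572, -0.0497, 0.0338], 0.75)]
home [([0.5626, -0.1907, 0.0006], 0.94)]
carrier [([0.5582, -0.0526, 0.0345], 0.28)]
```

Contact came at meter x = +1.3 mm, where the stop should be. I'll confirm with a second push, then release.

```bash
python3 - <<'E'
from h import *
print(r.move_l(tcp_for(.012),vel=.015,guard=15)); st("push2")
p=np.array(telemetry.current_ee_pos())[:2]-HOME; print("mx",p@DIR+.14)
gripper_to(.05); st("open"); e=telemetry.current_ee_pos()
r.move_l([e[0],e[1],.15],vel=.1); r.move_l([.45,.12,.27],vel=.25); st("clear")
w=vision.snapshot("scene"); cv2.imwrite("pics/scene8.png",w[:,:,::-1]); marks("scene",["grip","home","cap","spatula","jar","bowl"])
t=vision.snapshot("top"); cv2.imwrite("pics/top8.png",t[:,:,::-1]); marks("top",["grip","cap"])
cv2.imwrite("pics/c5.png",np.hstack([cv2.resize(w[:,:,::-1],(400,300)),cv2.resize(t[:,:,::-1],(400,300))]))
E
```

```text
True
push2 [ 0.5562 -0.0525  0.041 ] F [0.1 2.1 2.8] open 0.0115 t 27.96
mx 0.0015048857599816723
open [ 0.5568 -0.0533  0.0413] F [0.3 0.1 0.2] open 0.0499 t 28.72
clear [0.4499 0.1195 0.2694] F [ 0.2 -0.2  0.4] open 0.0499 t 31.04
grip [([0.5558, -0.0475, 0.0336], 0.6)]
home [([0.5619, -0.1904, -0.0007], 0.87)]
cap [([0.4187, 0.3631, 0.0097], 0.63), ([0.3153, 0.1239, -0.0021], 0.56)]
spatula [([0.387, -0.1419, -0.0006], 0.94)]
jar [([0.741, 0.0641, -0.0015], 0.93)]
bowl [([0.6311, 0.2895, -0.0051], 0.66)]
grip [([0.5539, -0.0505, 0.0318], 0.67)]
cap [([0.3196, 0.1217, 0.0019], 0.98)]
```

View pics/c5.png

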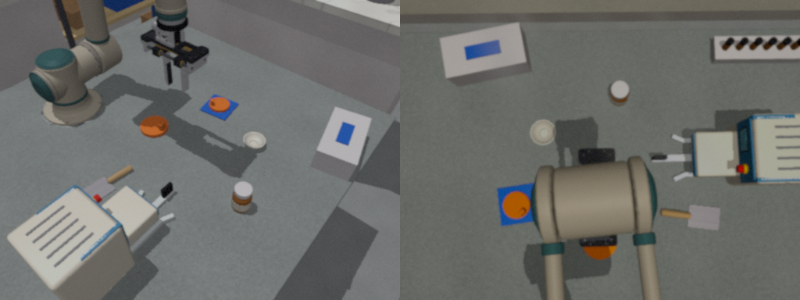

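The carrier sits home: the fin stands clear of the head, both pushes stopped at the same place, and the cap is flat on the pad. The bowl, jar and spatula haven't moved. Handing in.

```bash
python3 -c "
from plant import r; print(r.sign_off())"
```

```text
the job is handed in; nothing more can be done
None
```

The job is handed in after about 31 s: the small orange cap lies flat on the blue pad with its tab up, the carrier is home against the meter's stop and released, and the bowl, jar and spatula were not moved.

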